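# Clear the goldsmith's bench into its trays

## Robot

A 7-joint arm with a two-finger parallel gripper is mounted at the origin on the work surface. World frame = base frame: x ahead of the robot, y to its left, z up, the work surface at z = 0. Lengths are in m, angles in rad, forces in N, time in s.
With the tool pointing down it reaches from about 0.425 to 0.925 m from the base axis. Payload 6.8 kg.
Tool frame: the origin (TCP) lies between the finger pads; the fingertips stand 25 mm ahead of it and the grasp point (between the pads) lies 6 mm ahead of it (bot.tip_reach is the distance from the TCP to the fingertips, in m); z points along the fingers, y is the line along which they close (so a half turn about z gives the same grasp; the last joint's range is limited). The gripper opens to 88 mm and grips with 3 to 60 N. Pads are 20 mm wide; open, the fingers measure 115 mm over their backs; the gripper's body (75 mm by 178 mm) begins 61 mm behind the grasp point.
Start: joints at [-1.359, 0.477, 0.022, 1.555, -0.011, 1.109, -0.083], TCP at [0.212, 0.641, 0.248] pointing down, gripper open.
Joint ranges: [-2.96, 2.96], [-0.34, 2.1], [-1.41, 1.46], [0.24, 2.44], [-1.37, 4.51], [0.17, 1.92], [-2.96, 2.96]. Speed limits (rad/s): [2.39, 2.39, 3.14, 3.14, 3.14, 3.14, 3.14].

## Interface

Orientations are given as a rotation vector (axis times angle).
In Python, from cell import bot, viewer gives the robot as it stands.
- The arm moves only by the shell command python3 -m inch 'ROWS' [FORCE]. ROWS is JSON, a list that holds one entry, the list of rows, each a list of 7 numbers: the shift along the tool's x, y, z in units of 30 mm (1.0 is 30 mm), then the turn, a rotation vector about the tool's x, y, z in degrees, then the opening, from 0 (shut) to 1 (fully open). In form: [[[dx, dy, dz, rx, ry, rz, gripper], ...]]. A call has exactly 5 rows; each row is the pose to reach, as a shift and turn from the pose commanded when the call began, along the tool's axes at that moment; what a row does not reach only later rows make up. A row lasts 1/12 s, in which the tool goes at most 41.7 mm and 7.16 degrees, less where a joint would pass 70% of its speed; a pose out of reach is approached as far as the arm can. A call with a gripper value outside its range is refused whole. The fingers move at their own pace and stop on an object; FORCE is the grip in N (left out, the last holds). Time passes only in rows, so rows that repeat a pose let the fingers close, or fill a call up. It gives the time, the measured TCP pose, the force, the opening and the grip force at its end, in the units of the state.
- bot.get_obs(): the state, without advancing time (a new reading comes with each control period).
- viewer.capture(name): name is "scene" or "top" or "wrist"; returns the picture (480x640x3 uint8, blue, green, red); there is no depth.
- viewer.calibration(name): a dict with "intrinsics" (3x3 intrinsics, pixels), "world_to_cam" (4x4, takes a point from world to camera coordinates). Camera axes: x right, y up, looking along -z (the intrinsics and any distortion apply to the point x, -y, -z); pixel columns grow to the right and rows downward; lengths in m; the calibration is good to about 2 mm. A picture is of the moment at which its call begins: read the wrist's pose just before it. calibration takes no time and is no camera call; for the wrist camera it gives the pose at the moment of the call.
- bot.hand_in(): hands the job in; it is judged then, once.
The state is a dict: "clock": time; "joint_positions": joint angles; "joint_velocities": joint speeds; "tau": joint torques, N m; "ee_pos": TCP position; "ee_rot": TCP orientation; "force": force on the tool from outside, world axes, zero at the start; "torque": the same for the moment, N m; "gripper_width": opening from 0.0 (shut) to 1.0 (fully open); "gripper_force": force on a finger pad.
Only numpy, scipy, OpenCV 4.12 (cv2) and the standard library are available. Lean on these libraries where they do the work, as an engineer would, in place of code of your own. Each camera call takes 0.05 s, during which the arm holds its last target. There are 200 camera calls.

## Task

Tidy the goldsmith's bench: lay both files flat and lengthwise, side by side, in the oblong tray, lay both bangles flat, side by side, in the round dish, and put the square steel bench block flat in the square tray. Set each piece down rather than dropping it, and leave the jar and the hammer where they are.

Things in the scene. Friction and masses are not known exactly. Their poses are not given: they have to be found in the camera images.
- broad_file: loose hand file, wooden handle with brass ferrule and dark steel blade 15 mm wide. Origin on the underside, mid-length (120 mm long); x from handle to tip, z up. Handle: x -60 to -10 mm, 16 wide, 14 high, flat sides (pinch it at about x = -22, near the centre of mass). Blade: x -10 to 60, 5 thick, flush with the underside. 50 g, does not roll.
- slim_file: loose hand file, as the broad one but with a blade only 8 mm wide. Origin on the underside, mid-length (120 mm long); x from handle to tip, z up. Handle: x -60 to -10 mm, 16 wide, 14 high, flat sides (pinch it at about x = -22, near the centre of mass). Blade: x -10 to 60, 5 thick, flush with the underside. 50 g, does not roll.
- broad_bangle: loose plain brass bangle, the taller one, lying flat: an open hoop of outer diameter 66 mm, inner 58 mm, 18 mm high. Origin at the hoop's centre, at half height (9 mm above its support), z along its axis. About 110 g.
- narrow_bangle: loose plain brass bangle, the lower one, lying flat: outer diameter 66 mm, inner 58 mm, 10 mm high. Origin at the hoop's centre, at half height (5 mm above its support), z along its axis. About 65 g.
- bench_block: loose square steel bench block, 50 x 50 x 20 mm high, sides along its x and y. Origin at the centre of its underside, z up. About 0.4 kg, varying.
- file_tray: fixed oblong dark wooden tray, open on top, 120 mm along its x, 180 mm along its y (its length), 20 mm high, walls and floor 5 mm thick (inside 110 x 170 mm). Origin at the centre of its underside; the inner floor is 5 mm above it.
- bangle_dish: fixed round dark wooden dish, flat inside, outer diameter 176 mm at the foot and 180 mm at the rim, 20 mm high, wall and floor 5 mm thick (inner floor about 166 mm across). Origin at the centre of its underside; the inner floor is 5 mm above it.
- block_tray: fixed square dark wooden tray, open on top, 125 x 125 mm, 20 mm high, walls and floor 5 mm thick (inside 115 x 115 mm). Origin at the centre of its underside; the inner floor is 5 mm above it.
- jar: bystander: upright jar with a black lid and a pale paper label, 50 mm diameter, 55 mm high, loose. Origin at the centre of its underside. To be left alone.
- hammer: bystander: hammer about 200 mm long lying on the bench, loose. Its x runs along the handle, from the handle towards the head. Origin under the middle of its length. To be left alone.
There are look-alikes about, which are no part of the job. Leave any blue or white look-alike of the bangle_dish alone.

How it is judged:
By the outcome, as a careful person would: the job done as asked, in the order asked, and still so for the second after the job is handed in, with the robot touching nothing.
It also fails if it takes over 109 s, if anything falls off the work surface, if the arm or the gripper's body presses on something with over 40 N, if the wrist force passes 120 N, or if a joint passes its speed limit or range.

## Working session

There is one attempt and no reset: what is moved stays moved. The work goes in short steps, Python scripts to look and compute and a shell command to move; the robot and the scene stay as the last step left them, time stands still between calls to the robot, and variables do not carry over. Pictures are saved under pics/ and viewed, at most 14 in all, crops included, and the job is handed in when it is done.

```bash
ls; mkdir -p pics; python3 - <<'E'
from cell import bot, viewer
import cv2,numpy as np
np.set_printoptions(precision=4,suppress=True)
for n in ("scene","top"):
    cv2.imwrite(f"pics/{n}0.png",viewer.capture(n))
    c=viewer.calibration(n);print(n,c)
print(bot.get_obs())
E
```

```text
pics
scene {'intrinsics': array([[543.4956,   0.    , 326.9883],
       [  0.    , 543.4956, 239.9134],
       [  0.    ,   0.    ,   1.    ]]), 'world_to_cam': array([[-0.7033,  0.7106, -0.0189,  0.4241],
       [-0.537 , -0.5137,  0.6692,  0.1733],
       [ 0.4658,  0.4808,  0.7428, -1.5384],
       [ 0.    ,  0.    ,  0.    ,  1.    ]])}
top {'intrinsics': array([[530.2748,   0.    , 323.3103],
       [  0.    , 530.2748, 237.5931],
       [  0.    ,   0.    ,   1.    ]]), 'world_to_cam': array([[-0.0095, -0.9999,  0.0043, -0.0966],
       [ 0.978 , -0.0084,  0.2085, -0.4725],
       [-0.2084,  0.0062,  0.978 , -1.418 ],
       [ 0.    ,  0.    ,  0.    ,  1.    ]])}
{'clock': 0.1, 'joint_positions': array([-1.3591,  0.4777,  0.0223,  1.5563, -0.0115,  1.1093, -0.0831]), 'joint_velocities': array([-0.0012, -0.0009,  0.0025, -0.001 ,  0.0007, -0.0011, -0.0006]), 'tau': array([  0.0042, -58.4087,   1.5402, -27.3311,  -0.0542,   0.0132,
         0.0001]), 'ee_pos': array([0.212 , 0.6403, 0.2468]), 'ee_rot': array([-0.5001, -3.1014,  0.0024]), 'force': array([ 0.6792, -0.5736,  0.8565]), 'torque': array([-0.0328,  0.0141,  0.0101]), 'gripper_force': 0.0, 'gripper_width': 1.000530285276307}
```

View pics/top0.png

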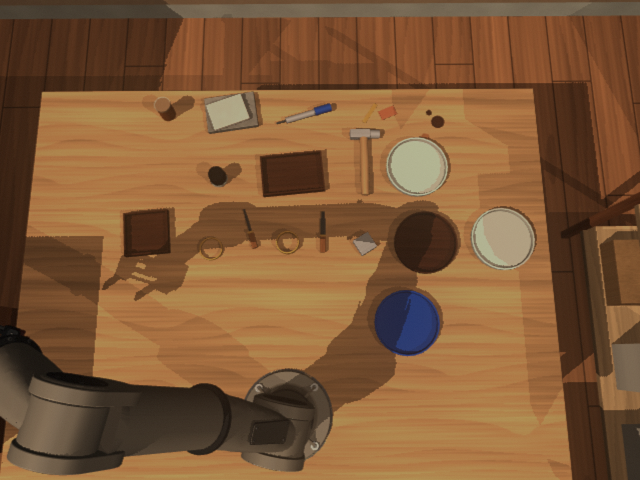

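View pics/scene0.png

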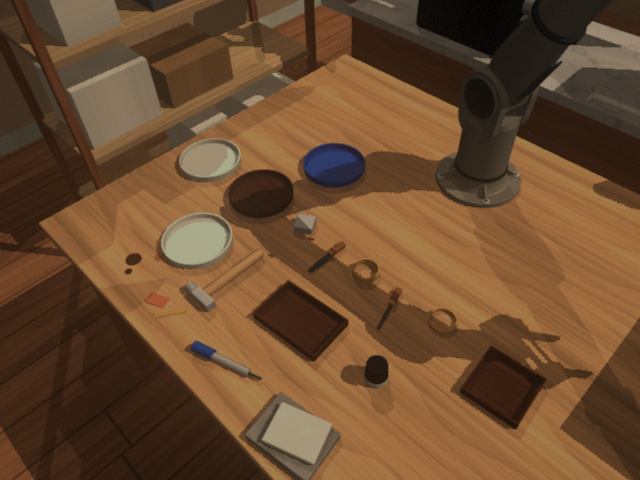

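The top view shows the file tray at (293,173), the dark dish (425,241), the block tray (147,232), the files at (250,228) and (322,232), the bangles at (211,247) and (287,241), the block at (364,243), and the jar and hammer beyond them. The arm hides nothing that matters.

```bash
cat > h.py <<'E'
import cv2,numpy as np
from cell import bot,viewer
from scipy.spatial.transform import Rotation as R
np.set_printoptions(precision=4,suppress=True)
def cast(c,uv,z):
    K,T=c["intrinsics"],c["world_to_cam"]
    uv=np.atleast_2d(np.array(uv,float))
    d=np.c_[(uv[:,0]-K[0,2])/K[0,0],-(uv[:,1]-K[1,2])/K[1,1],-np.ones(len(uv))]
    o=-T[:3,:3].T@T[:3,3]; d=d@T[:3,:3]
    return (o+d*((z-o[2])/d[:,2])[:,None])[:,:2]
def proj(c,p):
    K,T=c["intrinsics"],c["world_to_cam"]
    q=np.atleast_2d(p)@T[:3,:3].T+T[:3,3]
    return np.c_[K[0,0]*q[:,0]/-q[:,2]+K[0,2],K[1,1]*-q[:,1]/-q[:,2]+K[1,2]]
def go(x,y,z,yaw):
    """shift (30 mm units) and turn about tool z (deg) to TCP x,y,z with tool-y line at angle yaw (deg)"""
    o=bot.get_obs();M=R.from_rotvec(o["ee_rot"]).as_matrix()
    s=M.T@(np.array([x,y,z])-o["ee_pos"])/.03
    cur=np.degrees(np.arctan2(M[1,1],M[0,1])); d=(yaw-cur+90)%180-90
    print("shift",s.round(3),"turn z",round(-d,2),"cur yaw",cur.round(2),"tilt",M[:,2].round(4),"j7",o["joint_positions"][6].round(3),"t",o["clock"])
E
python3 - <<'E'
from h import *
a=cv2.imread("pics/top0.png"); b=cv2.imread("pics/scene0.png")
ct=viewer.calibration("top"); cs=viewer.calibration("scene")
print("trays", cast(ct,[[293,172],[425,241],[147,231]],.02))
print("obj", cast(ct,[[245,211],[255,246],[323,212],[323,250],[211,247],[287,241],[364,243],[217,175],[365,160]],.01))
w=viewer.calibration("wrist");T=np.linalg.inv(w["world_to_cam"]);M=R.from_rotvec(bot.get_obs()["ee_rot"]).as_matrix()
print("wrist cam in tool",M.T@(T[:3,3]-bot.get_obs()["ee_pos"]),"view dir tool",M.T@(-T[:3,2]),"right",M.T@T[:3,0],w["intrinsics"][0])
cv2.imwrite("pics/topc.png",cv2.resize(a[130:280,110:390],None,fx=2.8,fy=2.8,interpolation=cv2.INTER_CUBIC))
go(.6,.1,.25,90)
E
```

```text
trays [[ 0.6734 -0.0149]
 [ 0.4657 -0.3882]
 [ 0.5013  0.3977]]
obj [[ 0.5602  0.1233]
 [ 0.4574  0.0928]
 [ 0.5554 -0.1009]
 [ 0.4442 -0.0999]
 [ 0.4556  0.2173]
 [ 0.4711  0.0022]
 [ 0.4635 -0.2165]
 [ 0.6694  0.2072]
 [ 0.7122 -0.2258]]
wrist cam in tool [ 0.0664 -0.0001 -0.1368] view dir tool [-0.2464 -0.0006  0.9692] right [-0.      1.      0.0007] [343.3857   0.     315.7124]
shift [-17.938 -13.033  -0.085] turn z -18.32 cur yaw 71.68 tilt [-0.0004 -0.0015 -1.    ] j7 -0.083 t 0.1
```

View pics/topc.png

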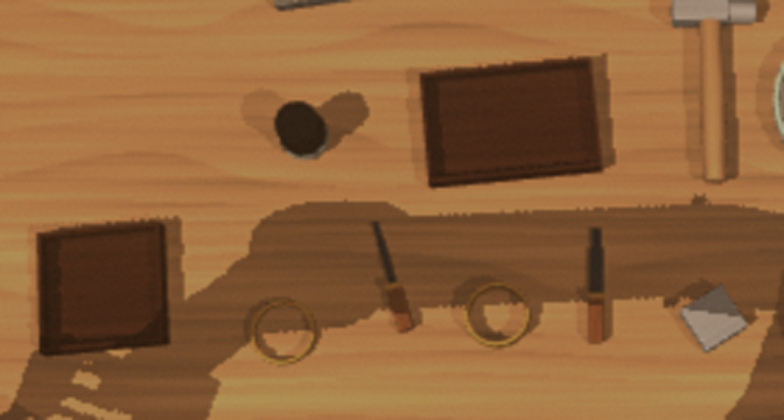

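Slim file is at left, crop (395,280), and broad file at right (596,285). The lower (narrow) bangle is at (283,330), the taller one at (497,314), and the block at (713,318) is turned about 35°. I'll move over them and refine with the wrist camera.

```bash
python3 -m inch '[[[-0.8,-0.7,0,0,0,0,1],[-1.7,-1.5,0,0,0,0,1],[-2.7,-2.4,0,0,0,0,1],[-3.7,-3.3,0,0,0,0,1],[-4.7,-4.2,0,0,0,0,1]]]' && python3 -m inch '[[[-1,-0.9,0,0,0,0,1],[-2,-1.8,0,0,0,0,1],[-3,-2.7,0,0,0,0,1],[-4,-3.6,0,0,0,0,1],[-5,-4.5,0,0,0,0,1]]]' && python3 -m inch '[[[-1,-0.9,0,0,0,-4,1],[-2,-1.8,0,0,0,-8,1],[-3,-2.7,0,0,0,-12,1],[-4,-3.6,0,0,0,-16,1],[-4.8,-4.3,0,0,0,-18.3,1]]]'
python3 - <<'E'
from h import *
w=viewer.calibration("wrist"); im=viewer.capture("wrist"); np.savez("w1.npz",**w)
cv2.imwrite("pics/w1.png",im)
go(.52,-.03,.25,90)
E
```

```text
clock: 0.52
ee_pos: [0.3069, 0.4749, 0.2472]
ee_rot: [-0.5, -3.101, 0.001]
force: [0.5, 0.4, -0.5]
gripper_width: 0.998
gripper_force: 0.0
clock: 0.93
ee_pos: [0.4068, 0.2995, 0.2475]
ee_rot: [-0.5, -3.101, 0.0]
force: [0.8, 0.7, 0.3]
gripper_width: 1.003
gripper_force: 0.0
clock: 1.35
ee_pos: [0.5034, 0.1304, 0.2476]
ee_rot: [-0.001, 3.142, -0.001]
force: [-0.0, 0.0, 0.1]
gripper_width: 0.999
gripper_force: 0.0
shift [-0.488 -5.148 -0.054] turn z -0.28 cur yaw 89.72 tilt [ 0.0021 -0.0034 -1.    ] j7 1.267 t 1.4
```

View pics/w1.png

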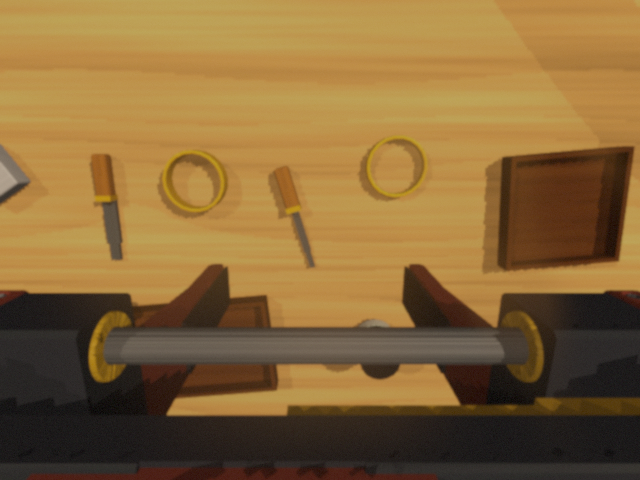

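The wrist view shows the broad file at (107,205), the broad bangle at (195,181), the slim file at (294,215), the narrow bangle at (397,167), the block tray at (565,208), and a corner of the block at (10,175). Now measuring these with masks.

```bash
python3 - <<'E'
from h import *
im=cv2.imread("pics/w1.png"); w=dict(np.load("w1.npz")); hsv=cv2.cvtColor(im,cv2.COLOR_BGR2HSV)
for p in [(100,172),(106,200),(114,235),(120,100),(165,183),(395,139),(560,200),(286,182),(303,235),(5,175)]: print(p,hsv[p[1],p[0]],im[p[1],p[0]])
# bangles: yellow & brass
y=cv2.inRange(hsv,(22,150,90),(34,255,255)); y[265:]=0
for (u0,u1,h) in [(150,240,.018),(355,440,.010)]:
    m=np.zeros_like(y); m[120:230,u0:u1]=y[120:230,u0:u1]
    cs=cv2.findContours(m,cv2.RETR_EXTERNAL,cv2.CHAIN_APPROX_NONE)[0]; c=cv2.convexHull(max(cs,key=cv2.contourArea))
    g=cast(w,c[:,0],h); ctr,r=cv2.minEnclosingCircle(g.astype(np.float32)*1000); e=cv2.fitEllipse(cast(w,c[:,0],h).astype(np.float32)*1000) if len(c)>5 else 0
    print("bangle",ctr,r,e,m.sum()/255)
# files
for (u0,u1) in [(80,135),(265,325)]:
    sub=im[140:280,u0:u1].astype(int); bg=np.median(im[140:160,u0:u1].reshape(-1,3),axis=0)
    hs=hsv[140:280,u0:u1]
    hm=((hs[...,2]<175)&(hs[...,0]<13)&(hs[...,1]>150)).astype(np.uint8)*255
    cs=cv2.findContours(hm,cv2.RETR_EXTERNAL,cv2.CHAIN_APPROX_NONE)[0];c=max(cs,key=cv2.contourArea)[:,0]+[u0,140]
    g=cast(w,c,.014)*1000; print("handle",cv2.minAreaRect(g.astype(np.float32)),bg)
    bm=((hs[...,1]<110)&(hs[...,2]<150)).astype(np.uint8)*255
    cs=cv2.findContours(bm,cv2.RETR_EXTERNAL,cv2.CHAIN_APPROX_NONE)[0];c=max(cs,key=cv2.contourArea)[:,0]+[u0,140]
    g=cast(w,c,.005)*1000; print("blade",cv2.minAreaRect(g.astype(np.float32)))
# block tray rim outer corners; red-brown
print("block tray rim", cast(w,[[500,157],[634,147],[622,260],[499,270]],.02))
print("file tray near edge corners", cast(w,[[267,296],[277,390]],.02))
E
```

```text
(100, 172) [ 15 195 153] [ 36  96 153]
(106, 200) [ 21 212 176] [ 30 134 176]
(114, 235) [18 79 94] [65 82 94]
(120, 100) [ 20 148 190] [ 80 152 190]
(165, 183) [ 21 208 180] [ 33 138 180]
(395, 139) [ 19 188 152] [ 40 110 152]
(560, 200) [ 11 195  89] [21 47 89]
(286, 182) [ 15 197 158] [ 36  98 158]
(303, 235) [ 16  85 102] [ 68  86 102]
(5, 175) [ 15  48 175] [142 159 175]
bangle (463.20654296875, 3.8744688034057617) 29.716684341430664 ((467.9208068847656, 1.1513490676879883), (57.635066986083984, 60.9948844909668), 160.69137573242188) 324.0
bangle (455.5458984375, 216.78257751464844) 32.1849365234375 ((455.5534362792969, 216.32325744628906), (63.11732482910156, 63.753929138183594), 66.60086059570312) 325.0Traceback (most recent call last):
  File "<stdin>", line 16, in <module>
ValueError: max() iterable argument is empty
```

```bash
cat > seg.py <<'E'
from h import *
def big(m,u0,v0): 
    cs=cv2.findContours(m,cv2.RETR_EXTERNAL,cv2.CHAIN_APPROX_NONE)[0]; return max(cs,key=cv2.contourArea)[:,0]+[u0,v0]
def bangle(im,w,box,h):
    u0,v0,u1,v1=box; hs=cv2.cvtColor(im,cv2.COLOR_BGR2HSV)[v0:v1,u0:u1]
    m=((hs[...,1]>175)&(hs[...,0]>17)).astype(np.uint8)*255
    pts=np.argwhere(m)[:,::-1]+[u0,v0]; c=cv2.convexHull(pts.astype(np.int32))[:,0]
    e=cv2.fitEllipse(cast(w,c,h).astype(np.float32)*1000); print("bangle",np.array(e[0]),np.array(e[1]),len(pts))
def files(im,w,box):
    u0,v0,u1,v1=box; hs=cv2.cvtColor(im,cv2.COLOR_BGR2HSV)[v0:v1,u0:u1].astype(int)
    H=((hs[...,1]>180)&(hs[...,0]<=17)&(hs[...,2]<190)).astype(np.uint8)*255
    B=((hs[...,1]<115)&(hs[...,2]<150)).astype(np.uint8)*255
    for n,m,z in(("handle",H,.014),("blade",B,.005)):
        m=cv2.morphologyEx(m,cv2.MORPH_OPEN,np.ones((2,2)))
        r=cv2.minAreaRect((cast(w,big(m,u0,v0),z)*1000).astype(np.float32)); b=cv2.boxPoints(r)
        e=(b[1]-b[0],b[2]-b[1]); l=max(e,key=np.linalg.norm); print(n,np.array(r[0]).round(1),np.array(r[1]).round(1),"axis deg",np.degrees(np.arctan2(l[1],l[0])).round(1)%180)
E
python3 - <<'E'
from seg import *
im=cv2.imread("pics/w1.png"); w=dict(np.load("w1.npz"))
bangle(im,w,(150,135,240,225),.018); bangle(im,w,(355,125,440,210),.010)
files(im,w,(85,140,135,270)); files(im,w,(265,150,325,275))
bt=cast(w,[[500,157],[634,147],[622,260],[499,270]],.02);print("block tray rim", bt,bt.mean(0))
print("file tray left-end corners", cast(w,[[267,296],[277,390]],.02))
ct=viewer.calibration("top"); a=cv2.imread("pics/top0.png")
# top view: tray corners from crop pixels
cr=lambda p:np.array(p)/2.8+[110,130]
f=cast(ct,cr([[421,73],[589,57],[603,170],[430,187]]),.02);print("file tray",f,f.mean(0))
f=cast(ct,cr([[37,233],[162,222],[169,343],[40,354]]),.02);print("block tray",f,f.mean(0))
g=cv2.cvtColor(a,cv2.COLOR_BGR2HSV); print(g[241,425],g[241,450])
b=cast(ct,cr([[680,318],[719,287],[748,322],[708,351]]),.02);print("block",b,b.mean(0))
E
```

```text
bangle [471.1138   1.0947] [66.0247 70.8303] 1421
bangle [456.363  215.6618] [65.8576 66.5914] 934
handle [465.8 -96.4] [20.6 43.2] axis deg 179.2
blade [ 529.3 -100.1] [15.3 65.7] axis deg 179.4
handle [478.3  99. ] [43.  15.7] axis deg 16.0
blade [539.8 117. ] [64.1  6.5] axis deg 17.4
block tray rim [[0.4458 0.3203]
 [0.4356 0.4565]
 [0.5576 0.4711]
 [0.5695 0.3357]] [0.5021 0.3959]
file tray left-end corners [[0.6015 0.074 ]
 [0.7271 0.0821]]
file tray [[ 0.723   0.0805]
 [ 0.7393 -0.0948]
 [ 0.616  -0.1082]
 [ 0.5993  0.0694]] [ 0.6694 -0.0133]
block tray [[0.5539 0.4685]
 [0.5644 0.342 ]
 [0.4389 0.3286]
 [0.4288 0.4569]] [0.4965 0.399 ]
[ 12 157  47] [ 12 158  63]
block [[ 0.4601 -0.1842]
 [ 0.4917 -0.2243]
 [ 0.4554 -0.2526]
 [ 0.4261 -0.2115]] [ 0.4583 -0.2181]
```

```bash
python3 -c "
from h import *
go(.4945,.104,.10,106.3)"
```

```text
shift [ 0.395 -0.669  4.929] turn z -16.58 cur yaw 89.72 tilt [ 0.0021 -0.0034 -1.    ] j7 1.267 t 1.4
```

```bash
python3 -m inch '[[[0.1,-0.15,0.9,0,0,-4,0.5],[0.2,-0.3,2,0,0,-8,0.5],[0.3,-0.5,3.2,0,0,-12,0.5],[0.39,-0.67,4.1,0,0,-16,0.5],[0.39,-0.67,4.3,0,0,-16.6,0.5]]]'|head -2
python3 - <<'E'
from h import *
w=viewer.calibration("wrist"); im=viewer.capture("wrist"); np.savez("w2.npz",**w)
cv2.imwrite("pics/w2.png",im)
go(.4945,.104,.0285,106.3)
E
```

```text
clock: 1.82
ee_pos: [0.4872, 0.1119, 0.1146]
shift [-0.136 -0.337  2.905] turn z 0.24 cur yaw 106.54 tilt [-0.0062 -0.0024 -1.    ] j7 1.602 t 1.8667
```

View pics/w2.png

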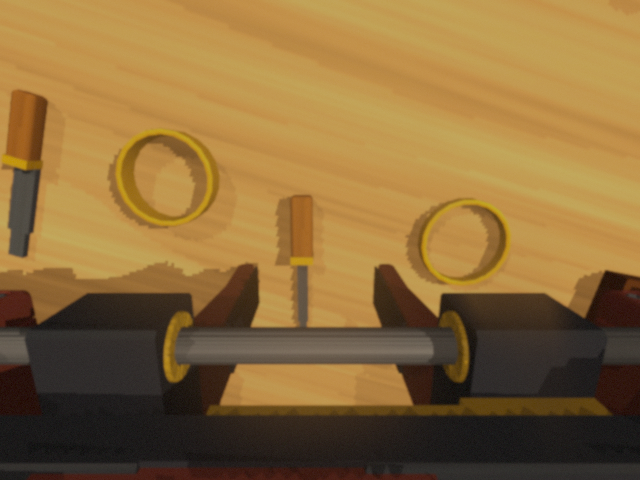

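```bash
python3 - <<'E'
from seg import *
im=cv2.imread("pics/w2.png"); w=dict(np.load("w2.npz"))
bangle(im,w,(100,115,230,240),.018); bangle(im,w,(405,185,525,295),.010)
files(im,w,(275,180,330,325)); files(im,w,(0,80,60,265))
# handle butt and ferrule ends on axis, at top height
print(cast(w,[[301,196],[302,258]],.014), cast(w,[[302,266]],.014))
o=bot.get_obs(); print(o["ee_pos"],o["gripper_width"]); print(proj(w,[[*o["ee_pos"][:2],.014]]))
E
```

```text
bangle [470.607    1.2432] [65.2842 71.0303] 3621
bangle [455.8917 214.8416] [65.2082 68.5569] 2256
handle [478.   98.6] [43.6 15.2] axis deg 16.9
blade [532.4 114.5] [46.7  6.3] axis deg 16.3
handle [464.8 -95.1] [22.6 44. ] axis deg 179.4
blade [528.4 -99.6] [17.5 68.9] axis deg 179.0
[[0.4566 0.0915]
 [0.4997 0.1047]] [[0.5056 0.1064]]
[0.4883 0.1127 0.1157] 0.6149896564746696
[[317.173  246.5246]]
```

```bash
python3 -m inch '[[[-0.09,-0.37,0.6,0,0,0,0.45],[-0.09,-0.37,1.4,0,0,0,0.45],[-0.09,-0.37,2.2,0,0,0,0.45],[-0.09,-0.37,2.75,0,0,0,0.45],[-0.09,-0.37,2.9,0,0,0,0.45]]]' 20|tail -5; python3 -m inch '[[[0,0,0,0,0,0,0.45],[0,0,0,0,0,0,0.1],[0,0,0,0,0,0,0.1],[0,0,0,0,0,0,0.1],[0,0,0,0,0,0,0.1]]]' 20; python3 -c "
from h import *
go(.652,.007,.11,5)"
```

```text
ee_pos: [0.4966, 0.1045, 0.0309]
ee_rot: [0.45, -3.108, -0.0]
force: [-0.7, -0.0, -0.5]
gripper_width: 0.454
gripper_force: 0.0
clock: 2.7
ee_pos: [0.4973, 0.1042, 0.0327]
ee_rot: [-0.452, 3.107, 0.001]
force: [-0.6, -0.5, 0.1]
gripper_width: 0.186
gripper_force: 0.3
shift [-4.025 -4.574 -2.57 ] turn z -78.43 cur yaw 106.57 tilt [ 0.0017  0.0007 -1.    ] j7 1.663 t 2.7
```

```bash
python3 -m inch '[[[0,0,0,0,0,0,0.45],[0,0,0,0,0,0,0.45],[-0.1,0,0.05,0,0,0,0.45],[-0.1,0,0.1,0,0,0,0.3],[-0.1,0,0.1,0,0,0,0.3]]]' 20;python3 -m inch '[[[0,0,0,0,0,0,0.1],[0,0,0,0,0,0,0.1],[0,0,0,0,0,0,0.1],[0,0,0,0,0,0,0.1],[0,0,0,0,0,0,0.1]]]' 20
```

```text
clock: 3.12
ee_pos: [0.4995, 0.1048, 0.0283]
ee_rot: [0.453, -3.109, 0.0]
force: [-0.2, -0.2, -1.0]
gripper_width: 0.317
gripper_force: 0.0
clock: 3.53
ee_pos: [0.4994, 0.1047, 0.0286]
ee_rot: [0.453, -3.109, 0.0]
force: [0.5, -1.0, 0.3]
gripper_width: 0.175
gripper_force: 20.0
```

```bash
python3 -m inch '[[[0,0,-0.7,0,0,0,0.1],[0,0,-1.7,0,0,0,0.1],[-0.6,-0.7,-2.4,0,0,0,0.1],[-1.2,-1.5,-2.5,0,0,0,0.1],[-1.9,-2.4,-2.5,0,0,0,0.1]]]' 30|tail -2; python3 -m inch '[[[-0.6,-0.7,0,0,0,6,0.1],[-1.2,-1.4,0,0,0,13,0.1],[-1.6,-2,0,0,0,20,0.1],[-1.88,-2.33,0,0,0,27,0.1],[-1.88,-2.33,0,0,0,34,0.1]]]' |tail -1; python3 -m inch '[[[0,0,0,0,0,7,0.1],[0,0,0,0,0,14,0.1],[0,0,0,0,0,21,0.1],[0,0,0,0,0,28,0.1],[0,0,0,0,0,35,0.1]]]' |tail -1; python3 -m inch '[[[0,0,0,0,0,7,0.1],[0,0,0,0,0,14,0.1],[0,0,0,0,0,21,0.1],[0,0,0,0,0,27,0.1],[0,0,0,0,0,32.6,0.1]]]' ; python3 - <<'E'
from h import *
w=viewer.calibration("wrist"); im=viewer.capture("wrist"); np.savez("w3.npz",**w)
cv2.imwrite("pics/w3.png",im)
go(.6487,.001,.034,5)
E
```

```text
gripper_width: 0.179
gripper_force: 30.0
gripper_force: 30.0
gripper_force: 30.0
clock: 5.2
ee_pos: [0.6484, 0.0013, 0.1034]
ee_rot: [-2.128, -2.31, 0.0]
force: [0.1, 0.7, 0.6]
gripper_width: 0.179
gripper_force: 30.0
shift [-0.02   0.01   2.309] turn z -0.59 cur yaw 4.41 tilt [-0.0006  0.0001 -1.    ] j7 0.412 t 5.25
```

View pics/w3.png

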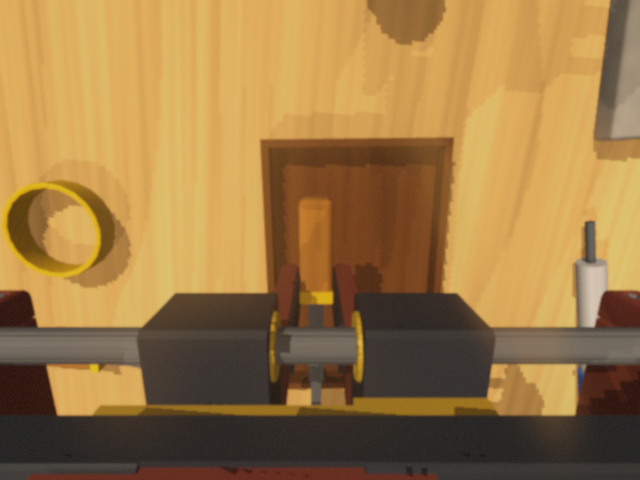

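The slim file hangs straight in the grip over the tray. The tray's near-end outer corners are at (262,140) and (452,138), and its sides run down to about row 300.

```bash
python3 - <<'E'
from h import *
w=dict(np.load("w3.npz"))
p=cast(w,[[262,140],[452,138],[270,268],[446,268]],.02);print(p)
u=p[1]-p[0];print(np.linalg.norm(u),np.degrees(np.arctan2(u[1],u[0])))
for a,b in((2,0),(3,1)):
    d=p[b]-p[a];print("side",np.degrees(np.arctan2(d[1],d[0]))-90)
th=np.radians(5);v=np.array([-np.sin(th),np.cos(th)]);print("centre",(p[0]+p[1])/2-.09*v)
E
```

```text
[[ 0.6098  0.0697]
 [ 0.7267  0.0805]
 [ 0.6189 -0.0136]
 [ 0.7379 -0.0038]]
0.11734154643854473 5.270163891894526
side 6.193395042532657
side 7.5518543434742185
centre [ 0.6761 -0.0146]
```

```bash
python3 -m inch '[[[-0.04,0.13,0.6,0,0,-1.1,0.1],[-0.04,0.13,1.3,0,0,-1.1,0.1],[-0.04,0.13,1.8,0,0,-1.1,0.1],[-0.04,0.13,2.1,0,0,-1.1,0.1],[-0.04,0.13,2.2,0,0,-1.1,0.1]]]'; python3 -m inch '[[[0,0,0.05,0,0,0,0.1],[0,0,0.1,0,0,0,0.1],[0,0,0.12,0,0,0,0.1],[0,0,0.12,0,0,0,0.1],[0,0,0.12,0,0,0,0.1]]]'
```

```text
clock: 5.67
ee_pos: [0.6514, 0.0003, 0.0358]
ee_rot: [-2.098, -2.335, 0.003]
force: [0.1, 0.1, -1.7]
gripper_width: 0.178
gripper_force: 30.0
clock: 6.08
ee_pos: [0.653, 0.0002, 0.0347]
ee_rot: [2.1, 2.336, 0.001]
force: [-0.6, -0.3, -0.7]
gripper_width: 0.177
gripper_force: 30.0
```

```bash
python3 -m inch '[[[0,0,0.03,0,0,0,0.1],[0,0,0.06,0,0,0,0.1],[0,0,0.06,0,0,0,0.1],[0,0,0.06,0,0,0,0.1],[0,0,0.06,0,0,0,0.1]]]'|tail -5; python3 -m inch '[[[0,0,0,0,0,0,0.2],[0,0,0,0,0,0,0.25],[0,0,0,0,0,0,0.29],[0,0,0,0,0,0,0.29],[0,0,-0.2,0,0,0,0.29]]]'|tail -4;  python3 -m inch '[[[0,0,-0.6,0,0,0,0.29],[0,0,-1.5,0,0,0,0.29],[0,0,-2.6,0,0,0,0.29],[0,0,-3.4,0,0,0,0.29],[0,0,-3.5,0,0,0,0.4]]]'; python3 - <<'E'
from h import *
w=viewer.calibration("wrist"); im=viewer.capture("wrist"); np.savez("w4.npz",**w)
cv2.imwrite("pics/w4.png",im)
go(.4823,-.0975,.13,88)
E
```

```text
ee_pos: [0.653, 0.0002, 0.0336]
ee_rot: [2.101, 2.336, 0.002]
force: [-2.7, 1.4, 9.5]
gripper_width: 0.178
gripper_force: 30.0
ee_rot: [-2.1, -2.335, 0.002]
force: [-1.2, 1.0, -0.9]
gripper_width: 0.292
gripper_force: 0.0
clock: 7.33
ee_pos: [0.6553, -0.0005, 0.1485]
ee_rot: [2.098, 2.332, 0.008]
force: [-0.1, -0.3, 0.2]
gripper_width: 0.333
gripper_force: 0.0
shift [-2.62  -6.055  0.526] turn z -81.94 cur yaw 6.06 tilt [ 0.0057  0.0006 -1.    ] j7 0.411 t 7.3833
```

View pics/w4.png

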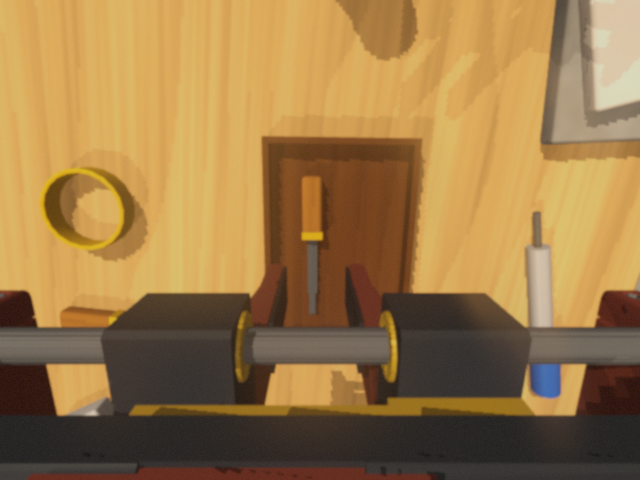

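The slim file lies flat and lengthwise in the near half of the tray, handle at (312,205). Next is the broad file.

```bash
python3 -m inch '[[[-0.5,-1.2,0,0,0,-7,0.45],[-1,-2.4,0.1,0,0,-14,0.45],[-1.6,-3.7,0.3,0,0,-21,0.45],[-2.1,-4.9,0.5,0,0,-28,0.45],[-2.6,-6.05,0.5,0,0,-35,0.45]]]'|tail -1; python3 -m inch '[[[0,0,0,0,0,-7,0.45],[0,0,0,0,0,-14,0.45],[0,0,0,0,0,-21,0.45],[0,0,0,0,0,-28,0.45],[0,0,0,0,0,-35,0.45]]]'|tail -1; python3 -m inch '[[[0,0,0,0,0,-6,0.45],[0,0,0,0,0,-10,0.45],[0,0,0,0,0,-12,0.45],[0,0,0,0,0,-12,0.45],[0,0,0,0,0,-12,0.45]]]'; python3 - <<'E'
from seg import *
w=viewer.calibration("wrist"); im=viewer.capture("wrist"); np.savez("w5.npz",**w)
cv2.imwrite("pics/w5.png",im)
go(.4823,-.0975,.0285,88)
try: files(im,w,(270,150,360,300))
except Exception as e: print(e)
E
```

```text
gripper_force: 0.0
gripper_force: 0.0
clock: 8.63
ee_pos: [0.4798, -0.0965, 0.1276]
ee_rot: [-0.055, -3.14, -0.0]
force: [0.4, 0.2, -0.3]
gripper_width: 0.451
gripper_force: 0.0
shift [-0.084 -0.031  3.308] turn z 0.0 cur yaw 88.0 tilt [-0.0011  0.0001 -1.    ] j7 1.786 t 8.6833
handle [ 464.7 -100.2] [15.2 44.1] axis deg 178.8
blade [ 515.5 -101.5] [13.6 34.4] axis deg 178.2
```

View pics/w5.png

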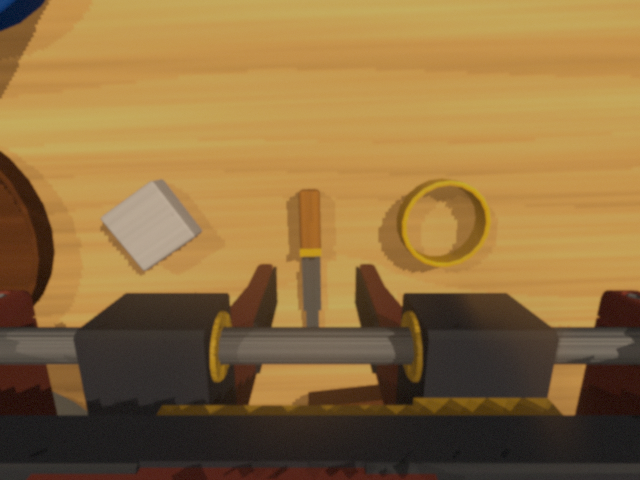

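The broad file's handle is at (310,222), centred between the open fingers. The block is at (150,225) and the broad bangle at (445,222).

```bash
python3 -m inch '[[[-0.04,-0.13,0.8,0,0,-0.5,0.45],[-0.04,-0.13,1.7,0,0,-0.5,0.45],[-0.04,-0.13,2.6,0,0,-0.5,0.45],[-0.04,-0.13,3.2,0,0,-0.5,0.45],[-0.04,-0.13,3.3,0,0,-0.5,0.45]]]' 30|tail -5; python3 -m inch '[[[0,0,0,0,0,0,0.45],[0,0,0,0,0,0,0.45],[0,0,0,0,0,0,0.3],[0,0,0,0,0,0,0.1],[0,0,0,0,0,0,0.1]]]';python3 -m inch '[[[0,0,0,0,0,0,0.1],[0,0,0,0,0,0,0.1],[0,0,0,0,0,0,0.1],[0,0,0,0,0,0,0.1],[0,0,0,0,0,0,0.1]]]'; python3 - <<'E'
from h import *
e=bot.get_obs()["ee_pos"]; C=np.array([.674,-.0138]);t=np.radians(5.5);u=np.array([np.cos(t),np.sin(t)]);v=np.array([-u[1],u[0]])
off=e[0]-.5028; print("pinch x",off)
p=C+.022*u-off*v; print(p); go(p[0],p[1],.11,5.5)
E
```

```text
ee_pos: [0.4793, -0.1001, 0.0264]
ee_rot: [-0.04, -3.136, -0.0]
force: [-1.3, 0.1, -0.1]
gripper_width: 0.445
gripper_force: 0.0
clock: 9.52
ee_pos: [0.4822, -0.1005, 0.0302]
ee_rot: [0.039, 3.139, 0.0]
force: [0.9, -0.5, 0.6]
gripper_width: 0.261
gripper_force: 0.0
clock: 9.93
ee_pos: [0.4819, -0.1005, 0.0299]
ee_rot: [0.039, 3.14, 0.0]
force: [-0.7, -0.3, 7.2]
gripper_width: 0.176
gripper_force: 30.0
pinch x -0.02085628060468636
[0.6939 0.0091]
shift [-6.975  3.827 -2.66 ] turn z 83.08 cur yaw 88.58 tilt [ 0.0011  0.0002 -1.    ] j7 1.891 t 9.9333
```

```bash
python3 -m inch '[[[0,0,-0.7,0,0,0,0.1],[0,0,-1.8,0,0,0,0.1],[-0.7,0.4,-2.6,0,0,0,0.1],[-1.7,0.9,-2.6,0,0,0,0.1],[-2.7,1.5,-2.6,0,0,0,0.1]]]' |tail -1; python3 -m inch '[[[-1,0.5,0,0,0,6,0.1],[-2,1.1,0,0,0,12,0.1],[-3,1.6,0,0,0,18,0.1],[-3.9,2.1,0,0,0,25,0.1],[-4.27,2.33,0,0,0,32,0.1]]]' |tail -1; python3 -m inch '[[[0,0,0,0,0,7,0.1],[0,0,0,0,0,14,0.1],[0,0,0,0,0,21,0.1],[0,0,0,0,0,28,0.1],[0,0,0,0,0,35,0.1]]]' |tail -1; python3 -m inch '[[[0,0,0,0,0,6,0.1],[0,0,0,0,0,12,0.1],[0,0,0,0,0,16.1,0.1],[0,0,0,0,0,16.1,0.1],[0,0,0,0,0,16.1,0.1]]]' ; python3 - <<'E'
from h import *
w=viewer.calibration("wrist"); im=viewer.capture("wrist"); np.savez("w6.npz",**w)
cv2.imwrite("pics/w6.png",im)
go(.6939,.0091,.035,5.5)
E
```

```text
gripper_force: 30.0
gripper_force: 30.0
gripper_force: 30.0
clock: 11.6
ee_pos: [0.6931, 0.0094, 0.1069]
ee_rot: [-2.11, -2.328, 0.001]
force: [0.2, 0.3, -0.4]
gripper_width: 0.175
gripper_force: 30.0
shift [-0.008  0.025  2.402] turn z 0.12 cur yaw 5.62 tilt [-0.0004 -0.     -1.    ] j7 0.442 t 11.65
```

View pics/w6.png

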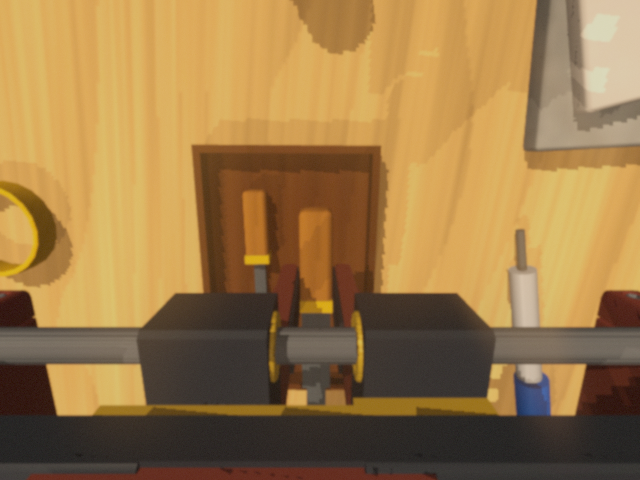

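Broad file is in the grip over the tray. The tray end corners are (193,147) and (380,147), and the slim file's handle is at (256,222).

```bash
python3 - <<'E'
from h import *
w=dict(np.load("w6.npz")); p=cast(w,[[193,147],[380,147]],.02); m=p.mean(0);t=np.radians(5.5);u=np.array([np.cos(t),np.sin(t)]);v=np.array([-u[1],u[0]])
e=bot.get_obs()["ee_pos"][:2]; s=cast(w,[[254.5,192],[257,255]],.019)
print(p,np.linalg.norm(p[1]-p[0]),np.degrees(np.arctan2(*(p[1]-p[0])[::-1])))
print("TCP in tray",(e-m)@u,(e-m)@v+.09,"slim handle",(s-m)@u,(s-m)@v+.09)
E
```

```text
[[0.6098 0.0686]
 [0.7273 0.0801]] 0.11804277464947416 5.623491494873252
TCP in tray 0.01828435711612318 0.02284853453382621 slim handle [-0.0216 -0.0217] [0.0614 0.0182]
```

```bash
python3 -m inch '[[[0,0.07,0.6,0,0,0,0.1],[0,0.07,1.4,0,0,0,0.1],[0,0.07,2,0,0,0,0.1],[0,0.07,2.25,0,0,0,0.1],[0,0.07,2.3,0,0,0,0.1]]]'|tail -5; python3 -m inch '[[[0,0,0.03,0,0,0,0.1],[0,0,0.06,0,0,0,0.1],[0,0,0.1,0,0,0,0.1],[0,0,0.12,0,0,0,0.1],[0,0,0.12,0,0,0,0.1]]]'
```

```text
ee_pos: [0.694, 0.0094, 0.0357]
ee_rot: [-2.11, -2.324, 0.004]
force: [-0.0, -1.1, -1.2]
gripper_width: 0.179
gripper_force: 30.0
clock: 12.48
ee_pos: [0.6958, 0.0094, 0.0352]
ee_rot: [2.112, 2.325, 0.001]
force: [0.1, -0.1, -1.1]
gripper_width: 0.176
gripper_force: 30.0
```

```bash
python3 -m inch '[[[0,0,0.02,0,0,0,0.1],[0,0,0.04,0,0,0,0.1],[0,0,0.04,0,0,0,0.1],[0,0,0.04,0,0,0,0.1],[0,0,0.04,0,0,0,0.1]]]'|tail -5; python3 -m inch '[[[0,0,0,0,0,0,0.2],[0,0,0,0,0,0,0.25],[0,0,0,0,0,0,0.29],[0,0,0,0,0,0,0.29],[0,0,-0.2,0,0,0,0.29]]]'|tail -4;  python3 -m inch '[[[0,0,-0.6,0,0,0,0.29],[0,0,-1.5,0,0,0,0.29],[0,0,-2.4,0,0,0,0.29],[0,0,-3,0,0,0,0.29],[0,0,-3,0,0,0,0.6]]]'; python3 - <<'E'
from seg import *
w=viewer.calibration("wrist"); im=viewer.capture("wrist"); np.savez("w7.npz",**w)
cv2.imwrite("pics/w7.png",im)
w5=dict(np.load("w5.npz"));im5=cv2.imread("pics/w5.png");bangle(im5,w5,(380,165,510,275),.018)
go(.4708,.0,.10,5.5)
E
```

```text
ee_pos: [0.6958, 0.0094, 0.035]
ee_rot: [2.113, 2.325, 0.002]
force: [-4.4, 0.6, 7.9]
gripper_width: 0.178
gripper_force: 30.0
ee_rot: [-2.112, -2.324, 0.002]
force: [0.0, -0.6, -1.0]
gripper_width: 0.292
gripper_force: 0.0
clock: 13.73
ee_pos: [0.698, 0.0086, 0.1344]
ee_rot: [2.11, 2.321, 0.008]
force: [1.0, -0.1, -0.8]
gripper_width: 0.334
gripper_force: 0.0
bangle [470.4136  -2.8164] [65.5649 70.3619] 2800
shift [ 0.418 -7.534  1.037] turn z -0.04 cur yaw 5.46 tilt [ 0.0043  0.0003 -1.    ] j7 0.427 t 13.7833
```

View pics/w7.png

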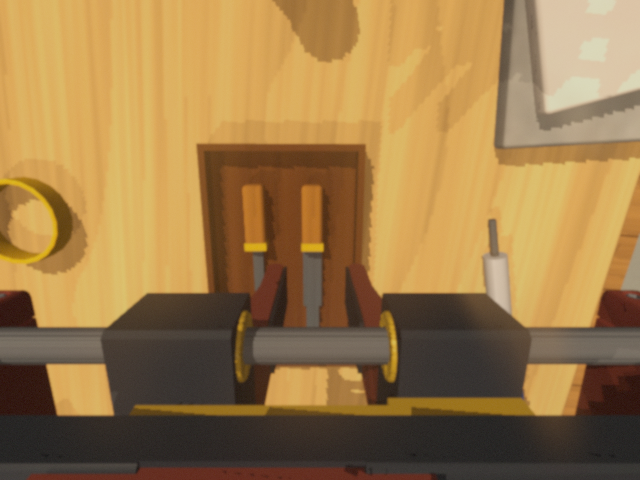

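Both files lie side by side in the tray, with handles at (255,215) and (313,215). Broad bangle next.

```bash
python3 -m inch '[[[0,-0.8,0,0,0,0,1],[0.1,-2,0.1,0,0,0,1],[0.2,-3.3,0.3,0,0,0,1],[0.3,-4.5,0.4,0,0,0,1],[0.3,-5.6,0.5,0,0,0,1]]]' 20|tail -1; python3 -m inch '[[[0,-1,0.2,0,0,0,1],[0.1,-1.93,0.5,0,0,0,1],[0.1,-1.93,0.5,0,0,0,1],[0.1,-1.93,0.5,0,0,0,1],[0.1,-1.93,0.5,0,0,0,1]]]'; python3 - <<'E'
from seg import *
go(.4715,-.0008,.0285,5.5)
E
```

```text
gripper_force: 0.0
clock: 14.62
ee_pos: [0.47, -0.0, 0.0994]
ee_rot: [2.112, 2.325, 0.0]
force: [1.0, -0.5, 0.4]
gripper_width: 0.999
gripper_force: 0.0
shift [-0.03   0.046  2.362] turn z 0.0 cur yaw 5.5 tilt [ 0.0003 -0.0002 -1.    ] j7 0.471 t 14.6167
```

```bash
python3 -m inch '[[[-0.03,0.05,0.5,0,0,0,1],[-0.03,0.05,1.2,0,0,0,1],[-0.03,0.05,1.8,0,0,0,1],[-0.03,0.05,2.2,0,0,0,1],[-0.03,0.05,2.36,0,0,0,1]]]' 20|tail -5; python3 -m inch '[[[0,0,0,0,0,0,1],[0,0,0,0,0,0,0.85],[0,0,0,0,0,0,0.78],[0,0,0,0,0,0,0.7],[0,0,0,0,0,0,0.6]]]' 20 |tail -4;python3 -m inch '[[[0,0,0,0,0,0,0.6],[0,0,0,0,0,0,0.6],[0,0,0,0,0,0,0.6],[0,0,0,0,0,0,0.6],[0,0,0,0,0,0,0.6]]]' 20;  python3 - <<'E'
from h import *
cv2.imwrite("pics/w8.png",viewer.capture("wrist"))
ct=viewer.calibration("top"); a=viewer.capture("top"); cv2.imwrite("pics/top1.png",a)
hs=cv2.cvtColor(a,cv2.COLOR_BGR2HSV)
m=np.zeros(a.shape[:2],np.uint8); m[200:285,385:465]=((hs[...,2]<75)&(hs[...,1]>120))[200:285,385:465]*255
c=max(cv2.findContours(cv2.morphologyEx(m,cv2.MORPH_OPEN,np.ones((5,5))),0,1)[0],key=cv2.contourArea)[:,0]
e=cv2.fitEllipse((cast(ct,cv2.convexHull(c)[:,0],.02)*1000).astype(np.float32));print("dish top",e)
go(.466,-.424,.12,5.5)
E
```

```text
ee_pos: [0.4717, -0.0011, 0.0271]
ee_rot: [-2.112, -2.325, 0.002]
force: [0.1, -0.1, 0.0]
gripper_width: 1.001
gripper_force: 0.0
ee_rot: [2.112, 2.325, 0.002]
force: [0.4, 1.0, 1.8]
gripper_width: 0.747
gripper_force: 20.0
clock: 15.87
ee_pos: [0.4715, -0.0009, 0.0292]
ee_rot: [2.112, 2.325, 0.002]
force: [-0.7, -0.4, 5.8]
gripper_width: 0.747
gripper_force: 20.0
dish top ((463.73193359375, -387.3297424316406), (174.27357482910156, 178.25845336914062), 40.55302429199219)
shift [-14.02   -1.526  -3.034] turn z -0.03 cur yaw 5.47 tilt [ 0.0012  0.0006 -1.    ] j7 0.597 t 15.9667
```

View pics/w8.png

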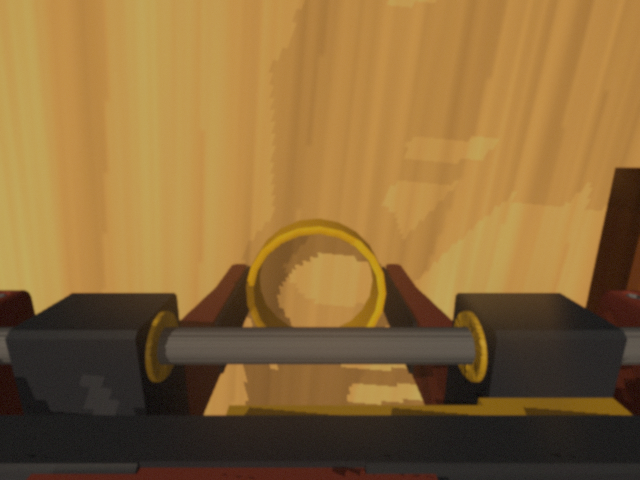

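```bash
python3 -m inch '[[[0,0,-0.5,0,0,0,0.6],[0,0,-1.3,0,0,0,0.6],[-0.3,0,-2.2,0,0,0,0.6],[-1,-0.1,-2.9,0,0,0,0.6],[-2,-0.2,-3,0,0,0,0.6]]]' 20|tail -1; python3 -m inch '[[[-1.2,-0.1,0,0,0,0,0.6],[-2.4,-0.2,0,0,0,0,0.6],[-3.6,-0.4,0,0,0,0,0.6],[-4.8,-0.5,0,0,0,0,0.6],[-6,-0.6,0,0,0,0,0.6]]]'|tail -1;  python3 -m inch '[[[-1.2,-0.1,0,0,0,0,0.6],[-2.4,-0.2,0,0,0,0,0.6],[-3.6,-0.4,0,0,0,0,0.6],[-4.8,-0.5,0,0,0,0,0.6],[-5.6,-0.6,0,0,0,0,0.6]]]'; python3 -m inch '[[[-0.4,-0.1,0,0,0,0,0.6],[-0.4,-0.1,0,0,0,0,0.6],[-0.4,-0.1,0,0,0,0,0.6],[-0.4,-0.1,0,0,0,0,0.6],[-0.4,-0.1,0,0,0,0,0.6]]]'; python3 - <<'E'
from h import *
w=viewer.calibration("wrist"); im=viewer.capture("wrist"); np.savez("w9.npz",**w)
cv2.imwrite("pics/w9.png",im)
b=cv2.imread("pics/scene0.png");hs=cv2.cvtColor(b,cv2.COLOR_BGR2HSV);cs=viewer.calibration("scene")
m=np.zeros(b.shape[:2],np.uint8); m[165:222,222:300]=((hs[...,2]<85)&(hs[...,1]>100))[165:222,222:300]*255
c=max(cv2.findContours(cv2.morphologyEx(m,cv2.MORPH_OPEN,np.ones((3,3))),0,1)[0],key=cv2.contourArea)[:,0]
c=cv2.convexHull(c)[:,0];print("scene px box",c.min(0),c.max(0)); print(cv2.fitEllipse((cast(cs,c,.02)*1000).astype(np.float32)))
go(.467,-.4235,.0345,5.5)
E
```

```text
gripper_force: 20.0
gripper_force: 20.0
clock: 17.22
ee_pos: [0.467, -0.4147, 0.1188]
ee_rot: [2.115, 2.322, -0.002]
force: [0.1, 0.5, -0.4]
gripper_width: 0.75
gripper_force: 20.0
clock: 17.63
ee_pos: [0.4671, -0.4209, 0.1183]
ee_rot: [-2.109, -2.327, -0.002]
force: [0.5, 0.8, -0.6]
gripper_width: 0.741
gripper_force: 20.0
scene px box [228 170] [294 221]
((479.1540832519531, -374.9603576660156), (184.67091369628906, 216.6464385986328), 146.81890869140625)
shift [-0.08  -0.012  2.797] turn z 0.12 cur yaw 5.62 tilt [ 0.      0.0015 -1.    ] j7 1.189 t 17.6833
```

View pics/w9.png

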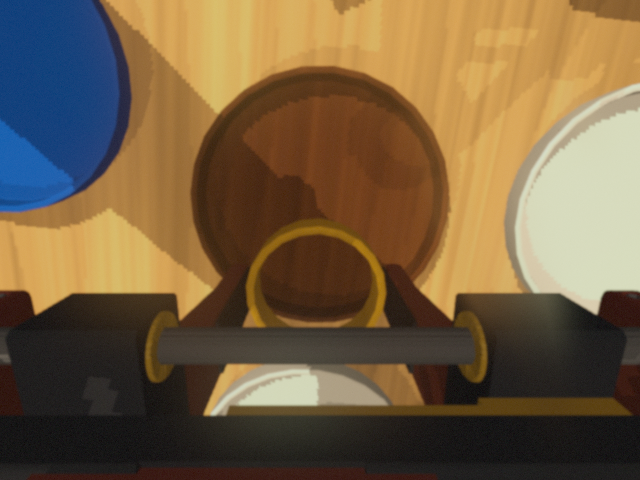

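The broad bangle is held level. The dish rim shows at left (193,190), right (449,193) and top (320,67).

```bash
python3 - <<'E'
from h import *
w=dict(np.load("w9.npz")); 
p=cast(w,[[193,190],[449,193],[320,67],[222,112],[420,114]],.02)
A=np.c_[2*p,np.ones(5)];s=np.linalg.lstsq(A,(p**2).sum(1),rcond=None)[0];r=np.sqrt(s[2]+s[0]**2+s[1]**2)
print(p,s[:2],r)
c=s[:2];t=np.radians(5.5);v=np.array([-np.sin(t),np.cos(t)]);print(c-.036*v,c+.036*v); a=c-.036*v; go(*a,.0345,5.5)
E
```

```text
[[ 0.3802 -0.3905]
 [ 0.5548 -0.3754]
 [ 0.4588 -0.3052]
 [ 0.3984 -0.338 ]
 [ 0.5262 -0.3267]] [ 0.4681 -0.3928] 0.08823660103243847
[ 0.4716 -0.4286] [ 0.4647 -0.3569]
shift [-0.264  0.124  2.797] turn z 0.12 cur yaw 5.62 tilt [ 0.      0.0015 -1.    ] j7 1.189 t 17.6833
```

```bash
python3 -m inch '[[[-0.2,0.1,0.6,0,0,0,0.6],[-0.2,0.1,1.4,0,0,0,0.6],[-0.2,0.1,2.2,0,0,0,0.6],[-0.2,0.1,2.55,0,0,0,0.6],[-0.2,0.1,2.65,0,0,0,0.6]]]'|tail -5; python3 -m inch '[[[0,0,0.03,0,0,0,0.6],[0,0,0.06,0,0,0,0.6],[0,0,0.1,0,0,0,0.6],[0,0,0.14,0,0,0,0.6],[0,0,0.14,0,0,0,0.6]]]'
```

```text
ee_pos: [0.4694, -0.427, 0.0372]
ee_rot: [-2.109, -2.324, -0.0]
force: [-0.2, 0.8, -1.2]
gripper_width: 0.745
gripper_force: 20.0
clock: 18.52
ee_pos: [0.4701, -0.4293, 0.0355]
ee_rot: [2.112, 2.324, 0.0]
force: [-0.1, 0.6, -0.5]
gripper_width: 0.743
gripper_force: 20.0
```

```bash
python3 -m inch '[[[0,0,0.03,0,0,0,0.6],[0,0,0.05,0,0,0,0.6],[0,0,0.05,0,0,0,0.6],[0,0,0.05,0,0,0,0.6],[0,0,0.05,0,0,0,0.6]]]'|tail -5; python3 -m inch '[[[0,0,0,0,0,0,0.78],[0,0,0,0,0,0,0.85],[0,0,0,0,0,0,0.93],[0,0,0,0,0,0,0.95],[0,0,-0.3,0,0,0,0.95]]]'|tail -4;  python3 -m inch '[[[0,0,-0.7,0,0,0,0.95],[0,0,-1.5,0,0,0,0.95],[0,0,-2.4,0,0,0,0.95],[0.5,0,-3,0,0,0,0.95],[1.2,0,-3,0,0,0,1]]]'|head -2; python3 - <<'E'
from h import *
go(.4565,.216,.10,5.5)
E
```

```text
ee_pos: [0.4701, -0.4293, 0.0343]
ee_rot: [2.112, 2.324, 0.001]
force: [0.2, 1.4, 5.3]
gripper_width: 0.742
gripper_force: 20.0
ee_rot: [-2.111, -2.323, 0.0]
force: [-0.0, 0.7, -0.7]
gripper_width: 0.948
gripper_force: 0.0
clock: 19.77
ee_pos: [0.4674, -0.3968, 0.1372]
shift [20.381  1.52   1.124] turn z -0.2 cur yaw 5.3 tilt [ 0.0057 -0.0056 -1.    ] j7 1.143 t 19.7667
```

```bash
python3 -m inch '[[[1.2,0.1,0,0,0,0,1],[2.5,0.2,0,0,0,0,1],[3.8,0.3,0,0,0,0,1],[5.1,0.4,0,0,0,0,1],[6.4,0.5,0,0,0,0,1]]]'|head -2; python3 -m inch '[[[1.2,0.1,0,0,0,0,1],[2.5,0.2,0,0,0,0,1],[3.8,0.3,0,0,0,0,1],[5.1,0.4,0,0,0,0,1],[6.4,0.5,0,0,0,0,1]]]'|head -2;  python3 -m inch '[[[1.2,0.1,0,0,0,0,1],[2.5,0.2,0.1,0,0,0,1],[3.8,0.3,0.3,0,0,0,1],[5.1,0.4,0.6,0,0,0,1],[6.4,0.5,0.9,0,0,0,1]]]'|head -2; python3 -m inch '[[[0.6,0,0,0,0,0,1],[0.6,0,0,0,0,0,1],[0.6,0,0,0,0,0,1],[0.6,0,0,0,0,0,1],[0.6,0,0,0,0,0,1]]]'|head -3; python3 - <<'E'
from seg import *
w=viewer.calibration("wrist"); im=viewer.capture("wrist"); cv2.imwrite("pics/w10.png",im)
bangle(im,w,(200,150,440,325),.010)
go(.4565,.216,.0275,5.5)
E
```

```text
clock: 20.18
ee_pos: [0.4627, -0.1991, 0.133]
clock: 20.6
ee_pos: [0.4594, -0.0064, 0.1331]
clock: 21.02
ee_pos: [0.4562, 0.1866, 0.106]
clock: 21.43
ee_pos: [0.4548, 0.2006, 0.1059]
ee_rot: [2.116, 2.322, 0.0]
bangle [460.2014 155.3192] [172.2071 186.0134] 2259
shift [0.503 0.101 2.613] turn z -0.19 cur yaw 5.31 tilt [ 0.0003  0.0002 -1.    ] j7 0.054 t 21.4833
```

```bash
python3 - <<'E'
from h import *
im=cv2.imread("pics/w10.png"); w=viewer.calibration("wrist"); hs=cv2.cvtColor(im,cv2.COLOR_BGR2HSV)
m=(hs[...,1]>175)&(hs[...,0]>17)&(hs[...,2]>90); m[300:]=0; m[:,:200]=0; m[:,440:]=0; m[:150]=0
n,l,st,ce=cv2.connectedComponentsWithStats(m.astype(np.uint8)); k=1+st[1:,4].argmax(); print(st[k])
ys,xs=np.where(l==k); pts=[(xs[ys==r].min(),xs[ys==r].max(),r) for r in range(ys.min()+2,ys.max(),6)]
uv=np.array([(a,r) for a,b,r in pts]+[(b+1,r) for a,b,r in pts]); p=cast(w,uv,.010)
A=np.c_[2*p,np.ones(len(p))];s=np.linalg.lstsq(A,(p**2).sum(1),rcond=None)[0];print(s[:2],np.sqrt(s[2]+s[0]**2+s[1]**2))
E
```

```text
[ 272  174   97   95 2193]
[0.4567 0.2171] 0.03291860659380804
```

```bash
python3 -m inch '[[[0.53,0.11,0.3,0,0,0,1],[0.53,0.11,1,0,0,0,1],[0.53,0.11,1.8,0,0,0,1],[0.53,0.11,2.4,0,0,0,1],[0.53,0.11,2.6,0,0,0,1]]]' 20|tail -5; python3 -m inch '[[[0,0,0,0,0,0,1],[0,0,0,0,0,0,0.85],[0,0,0,0,0,0,0.78],[0,0,0,0,0,0,0.7],[0,0,0,0,0,0,0.6]]]' 20 |tail -4;python3 -m inch '[[[0,0,0,0,0,0,0.6],[0,0,0,0,0,0,0.6],[0,0,0,0,0,0,0.6],[0,0,0,0,0,0,0.6],[0,0,0,0,0,0,0.6]]]' 20;  python3 - <<'E'
from h import *
go(.4635,-.355,.13,5.5)
E
```

```text
ee_pos: [0.4554, 0.2168, 0.0257]
ee_rot: [-2.115, -2.322, 0.005]
force: [0.1, 0.6, -0.8]
gripper_width: 0.998
gripper_force: 0.0
ee_rot: [2.113, 2.325, 0.002]
force: [0.5, 0.6, 1.3]
gripper_width: 0.737
gripper_force: 3.3
clock: 22.73
ee_pos: [0.4567, 0.2188, 0.0282]
ee_rot: [-2.113, -2.325, -0.002]
force: [-0.9, -0.5, 7.5]
gripper_width: 0.731
gripper_force: 19.9
shift [-19.057  -1.596  -3.411] turn z -0.03 cur yaw 5.47 tilt [ 0.0008  0.001  -1.    ] j7 0.142 t 22.7333
```

```bash
python3 -m inch '[[[0,0,-0.5,0,0,0,0.6],[0,0,-1.3,0,0,0,0.6],[0,0,-2.2,0,0,0,0.6],[-0.4,0,-3.1,0,0,0,0.6],[-1.1,-0.1,-3.3,0,0,0,0.6]]]' 20|tail -2; python3 -m inch '[[[-1.2,-0.1,0,0,0,0,0.6],[-2.4,-0.2,0,0,0,0,0.6],[-3.6,-0.3,0,0,0,0,0.6],[-4.8,-0.4,0,0,0,0,0.6],[-6,-0.5,0,0,0,0,0.6]]]'|tail -1;  python3 -m inch '[[[-1.2,-0.1,0,0,0,0,0.6],[-2.4,-0.2,0,0,0,0,0.6],[-3.6,-0.3,0,0,0,0,0.6],[-4.8,-0.4,0,0,0,0,0.6],[-6,-0.5,0,0,0,0,0.6]]]'|tail -1;  python3 -m inch '[[[-1.2,-0.1,0,0,0,0,0.6],[-2.4,-0.2,0,0,0,0,0.6],[-3.6,-0.3,0,0,0,0,0.6],[-4.8,-0.4,0,0,0,0,0.6],[-5.6,-0.5,0,0,0,0,0.6]]]'|tail -1; python3 -m inch '[[[-0.3,0,0,0,0,0,0.6],[-0.3,0,0,0,0,0,0.6],[-0.3,0,0,0,0,0,0.6],[-0.3,0,0,0,0,0,0.6],[-0.3,0,0,0,0,0,0.6]]]'; python3 - <<'E'
from h import *
a=viewer.capture("top"); cv2.imwrite("pics/top2.png",a)
go(.4635,-.3565,.0345,5.5)
E
```

```text
gripper_width: 0.73
gripper_force: 20.0
gripper_force: 20.0
gripper_force: 20.0
gripper_force: 20.0
clock: 24.82
ee_pos: [0.4633, -0.3513, 0.1261]
ee_rot: [-2.109, -2.327, -0.002]
force: [1.2, 0.5, -0.7]
gripper_width: 0.733
gripper_force: 20.0
shift [-0.169 -0.012  3.057] turn z 0.12 cur yaw 5.62 tilt [-0.0001  0.0013 -1.    ] j7 1.103 t 24.8667
```

```bash
python3 -m inch '[[[-0.13,0,0.6,0,0,0,0.6],[-0.13,0,1.4,0,0,0,0.6],[-0.13,0,2.2,0,0,0,0.6],[-0.13,0,2.75,0,0,0,0.6],[-0.13,0,2.95,0,0,0,0.6]]]'|tail -5; python3 -m inch '[[[0,0,0.03,0,0,0,0.6],[0,0,0.06,0,0,0,0.6],[0,0,0.1,0,0,0,0.6],[0,0,0.13,0,0,0,0.6],[0,0,0.13,0,0,0,0.6]]]'
```

```text
ee_pos: [0.4626, -0.3551, 0.0356]
ee_rot: [-2.108, -2.324, 0.0]
force: [-0.1, -0.2, -0.6]
gripper_width: 0.732
gripper_force: 20.0
clock: 25.7
ee_pos: [0.4637, -0.3576, 0.0348]
ee_rot: [2.112, 2.324, 0.001]
force: [0.3, 0.3, -0.7]
gripper_width: 0.731
gripper_force: 20.0
```

```bash
python3 -m inch '[[[0,0,0.03,0,0,0,0.6],[0,0,0.05,0,0,0,0.6],[0,0,0.06,0,0,0,0.6],[0,0,0.06,0,0,0,0.6],[0,0,0.06,0,0,0,0.6]]]'|tail -5; python3 -m inch '[[[0,0,0,0,0,0,0.78],[0,0,0,0,0,0,0.85],[0,0,0,0,0,0,0.93],[0,0,0,0,0,0,0.95],[0,0,-0.3,0,0,0,0.95]]]'|tail -4;  python3 -m inch '[[[0,0,-0.7,0,0,0,0.95],[0,0,-1.5,0,0,0,0.95],[0,0,-2.4,0,0,0,0.95],[0.5,0,-3,0,0,0,0.95],[1.2,0,-3,0,0,0,0.85]]]'|head -2; python3 - <<'E'
from h import *
im=cv2.imread("pics/w5.png");w=dict(np.load("w5.npz"));hs=cv2.cvtColor(im,cv2.COLOR_BGR2HSV)
m=np.zeros(im.shape[:2],np.uint8); m[170:280,90:210]=(hs[...,1]<75)[170:280,90:210]*255
c=max(cv2.findContours(m,0,1)[0],key=cv2.contourArea)[:,0]
print(cv2.minAreaRect((cast(w,c,.02)*1000).astype(np.float32)), cast(w,[[157,181],[101,218],[146,270],[200,231]],.02))
go(.461,-.217,.12,5.5)
E
```

```text
ee_pos: [0.4636, -0.3576, 0.0332]
ee_rot: [2.113, 2.324, 0.001]
force: [-1.8, 2.3, 9.0]
gripper_width: 0.731
gripper_force: 20.0
ee_rot: [-2.111, -2.323, 0.001]
force: [-0.3, -0.3, -0.5]
gripper_width: 0.949
gripper_force: 0.0
clock: 26.95
ee_pos: [0.4611, -0.3248, 0.1356]
((463.1692199707031, -216.49996948242188), (48.60551452636719, 54.860496520996094), 31.612226486206055) [[ 0.4319 -0.2074]
 [ 0.457  -0.2519]
 [ 0.4978 -0.2255]
 [ 0.4691 -0.1813]]
shift [3.58  0.325 0.503] turn z -0.21 cur yaw 5.29 tilt [ 0.0059 -0.0045 -1.    ] j7 1.054 t 26.95
```

```bash
python3 -m inch '[[[0.4,0.2,0.1,0,0,-6,0.85],[0.9,0.4,0.3,0,0,-12,0.85],[1.5,0.6,0.4,0,0,-19,0.85],[2.1,0.9,0.5,0,0,-25,0.85],[2.25,1,0.5,0,0,-26.5,0.85]]]'|head -2; python3 -m inch '[[[0,0,0,0,0,0,0.85],[0,0,0,0,0,0,0.85],[0,0,0,0,0,0,0.85],[0,0,0,0,0,0,0.85],[0,0,0,0,0,0,0.85]]]'|head -3; python3 - <<'E'
from h import *
w=viewer.calibration("wrist"); im=viewer.capture("wrist");np.savez("w11.npz",**w); cv2.imwrite("pics/w11.png",im)
go(.4625,-.217,.12,32)
E
```

```text
clock: 27.37
ee_pos: [0.4841, -0.2483, 0.1162]
clock: 27.78
ee_pos: [0.4829, -0.2526, 0.1164]
ee_rot: [1.527, 2.745, -0.001]
shift [ 1.36   0.045 -0.123] turn z -0.14 cur yaw 31.86 tilt [-0.0002 -0.0005 -1.    ] j7 1.312 t 27.8333
```

View pics/w11.png

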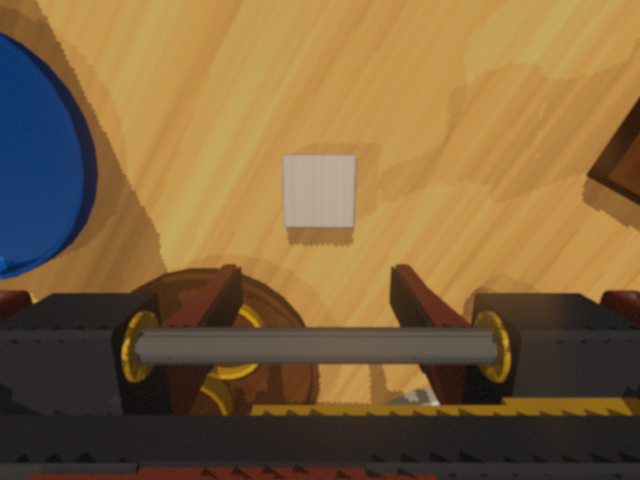

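The block's top face spans (283,155) to (356,227), square to the gripper.

```bash
python3 - <<'E'
from h import *
im=cv2.imread("pics/w11.png");w=dict(np.load("w11.npz"));hs=cv2.cvtColor(im,cv2.COLOR_BGR2HSV)
m=np.zeros(im.shape[:2],np.uint8); m[130:245,260:380]=(hs[...,1]<75)[130:245,260:380]*255
c=max(cv2.findContours(m,0,1)[0],key=cv2.contourArea)[:,0]
r=cv2.minAreaRect((cast(w,c,.02)*1000).astype(np.float32));print(r)
go(r[0][0]/1000,r[0][1]/1000,.029,32 if abs(r[2]-32)>10 and abs(r[2]-58)>10 else r[2])
w1=dict(np.load("w1.npz"));print(cast(w1,[[512,165],[625,155],[613,250],[510,261]],.02))
E
```

```text
((464.75, -219.42733764648438), (48.535484313964844, 48.13603973388672), 31.828495025634766)
shift [1.253 0.068 2.91 ] turn z 0.03 cur yaw 31.86 tilt [-0.0002 -0.0005 -1.    ] j7 1.312 t 27.8333
[[0.4539 0.3339]
 [0.4436 0.4491]
 [0.546  0.4586]
 [0.5589 0.3465]]
```

```bash
python3 -m inch '[[[0.6,0.03,0.2,0,0,0,0.85],[1.25,0.07,0.7,0,0,0,0.85],[1.25,0.07,1.5,0,0,0,0.85],[1.25,0.07,2.3,0,0,0,0.85],[1.25,0.07,2.75,0,0,0,0.85]]]' 40|tail -5; python3 -m inch '[[[0,0,0.15,0,0,0,0.85],[0,0,0.15,0,0,0,0.85],[0,0,0.15,0,0,0,0.7],[0,0,0.15,0,0,0,0.6],[0,0,0.15,0,0,0,0.5]]]' |tail -5;python3 -m inch '[[[0,0,0,0,0,0,0.4],[0,0,0,0,0,0,0.4],[0,0,0,0,0,0,0.4],[0,0,0,0,0,0,0.4],[0,0,0,0,0,0,0.4]]]';  python3 - <<'E'
from h import *
go(.500,.397,.13,5)
E
```

```text
ee_pos: [0.4643, -0.2181, 0.0319]
ee_rot: [-1.523, -2.746, 0.001]
force: [1.0, -0.1, 0.3]
gripper_width: 0.852
gripper_force: 0.0
ee_pos: [0.4658, -0.219, 0.0302]
ee_rot: [1.523, 2.746, 0.001]
force: [-0.7, -0.8, 0.3]
gripper_width: 0.659
gripper_force: 0.0
clock: 29.08
ee_pos: [0.4655, -0.2189, 0.03]
ee_rot: [1.523, 2.746, 0.0]
force: [-2.3, 0.1, 6.4]
gripper_width: 0.565
gripper_force: 40.0
shift [16.806 11.848 -3.339] turn z 26.96 cur yaw 31.96 tilt [ 0.001  -0.0003 -1.    ] j7 1.373 t 29.0833
```

```bash
python3 -m inch '[[[0,0,-0.4,0,0,0,0.4],[0,0,-1.1,0,0,0,0.4],[0,0,-1.9,0,0,0,0.4],[0,0,-2.7,0,0,0,0.4],[0.3,0.2,-3.3,0,0,0,0.4]]]'|tail -2; python3 -m inch '[[[1,0.7,0,0,0,0,0.4],[2,1.4,0,0,0,0,0.4],[3,2.1,0,0,0,0,0.4],[4,2.8,0,0,0,0,0.4],[5,3.5,0,0,0,0,0.4]]]'|tail -1;  python3 -m inch '[[[1,0.7,0,0,0,0,0.4],[2,1.4,0,0,0,0,0.4],[3,2.1,0,0,0,0,0.4],[4,2.8,0,0,0,0,0.4],[5,3.5,0,0,0,0,0.4]]]'|tail -1;  python3 -m inch '[[[1,0.7,0,0,0,0,0.4],[2,1.4,0,0,0,0,0.4],[3,2.1,0,0,0,0,0.4],[4,2.8,0,0,0,0,0.4],[5,3.5,0,0,0,0,0.4]]]'|tail -1; python3 -m inch '[[[0.6,0.4,0,0,0,6,0.4],[1.1,0.8,0,0,0,12,0.4],[1.5,1.15,0,0,0,18,0.4],[1.5,1.15,0,0,0,24,0.4],[1.5,1.15,0,0,0,27,0.4]]]'; python3 - <<'E'
from h import *
w=viewer.calibration("wrist"); im=viewer.capture("wrist");np.savez("w12.npz",**w); cv2.imwrite("pics/w12.png",im)
# expected tray rim corners in this picture, and dark-brown mask extents
hs=cv2.cvtColor(im,cv2.COLOR_BGR2HSV);m=np.zeros(im.shape[:2],np.uint8);m[:285,150:490]=((hs[...,2]<135)&(hs[...,1]>140)&(hs[...,0]<14))[:285,150:490]*255
m=cv2.morphologyEx(m,cv2.MORPH_OPEN,np.ones((5,5)));c=max(cv2.findContours(m,0,1)[0],key=cv2.contourArea);print("rows",c[:,0].min(0),c[:,0].max(0))
q=cv2.approxPolyDP(cv2.convexHull(c),8,True)[:,0];print(q,cast(w,q,.02))
go(.500,.397,.035,5)
E
```

```text
gripper_width: 0.568
gripper_force: 40.0
gripper_force: 40.0
gripper_force: 40.0
gripper_force: 40.0
clock: 31.17
ee_pos: [0.4984, 0.3987, 0.128]
ee_rot: [-2.126, -2.313, 0.002]
force: [0.9, -1.3, -4.3]
gripper_width: 0.566
gripper_force: 40.0
rows [257 172] [405 284]
[[268 193]
 [291 174]
 [394 184]
 [405 221]
 [401 284]
 [257 239]] [[0.4618 0.4311]
 [0.4773 0.4458]
 [0.5505 0.445 ]
 [0.5622 0.4191]
 [0.5664 0.3702]
 [0.4555 0.3964]]
shift [-0.028  0.05   3.097] turn z -0.27 cur yaw 4.73 tilt [-0.0013 -0.0014 -1.    ] j7 -0.245 t 31.2167
```

```bash
python3 -m inch '[[[0,0.05,0.6,0,0,0,0.4],[0,0.05,1.4,0,0,0,0.4],[0,0.05,2.2,0,0,0,0.4],[0,0.05,2.75,0,0,0,0.4],[0,0.05,2.95,0,0,0,0.4]]]'|tail -5; python3 -m inch '[[[0,0,0.03,0,0,0,0.4],[0,0,0.06,0,0,0,0.4],[0,0,0.1,0,0,0,0.4],[0,0,0.12,0,0,0,0.4],[0,0,0.12,0,0,0,0.4]]]'
```

```text
ee_pos: [0.4991, 0.3962, 0.0372]
ee_rot: [-2.12, -2.317, 0.008]
force: [-0.1, 0.4, -5.1]
gripper_width: 0.568
gripper_force: 40.0
clock: 32.05
ee_pos: [0.5017, 0.3977, 0.0371]
ee_rot: [-2.123, -2.316, -0.002]
force: [0.7, -0.4, -5.2]
gripper_width: 0.57
gripper_force: 40.0
```

```bash
python3 -m inch '[[[0,0,0.02,0,0,0,0.4],[0,0,0.04,0,0,0,0.4],[0,0,0.06,0,0,0,0.4],[0,0,0.07,0,0,0,0.4],[0,0,0.07,0,0,0,0.4]]]'|sed -n 2,4p
```

```text
ee_pos: [0.5015, 0.3975, 0.035]
ee_rot: [-2.122, -2.315, -0.001]
force: [-3.2, -1.4, 5.0]
```

```bash
python3 -m inch '[[[0,0,0,0,0,0,0.6],[0,0,0,0,0,0,0.65],[0,0,0,0,0,0,0.72],[0,0,0,0,0,0,0.75],[0,0,-0.2,0,0,0,0.75]]]'|tail -4;  python3 -m inch '[[[0,0,-0.6,0,0,0,0.75],[0,0,-1.5,0,0,0,0.75],[0,0,-2.7,0,0,0,0.75],[0,0,-4,0,0,0,0.75],[0,0,-5,0,0,0,0.75]]]'|head -2; python3 -m inch '[[[1,0,0,0,0,0,0.75],[2,-0.5,0,0,0,0,0.75],[3,-1,0,0,0,0,0.75],[4,-1.5,0,0,0,0,0.75],[5,-2,0,0,0,0,0.75]]]'|head -2;  python3 -m inch '[[[0.5,0,0,0,0,0,0.75],[0.5,0,0,0,0,0,0.75],[0.5,0,0,0,0,0,0.75],[0.5,0,0,0,0,0,0.75],[0.5,0,0,0,0,0,0.75]]]'|head -2; python3 - <<'E'
from h import *
a=viewer.capture("top");b=viewer.capture("scene"); cv2.imwrite("pics/top3.png",a)
A=cv2.resize(a[125:280,115:465],None,fx=2.28,fy=2.28,interpolation=cv2.INTER_CUBIC)[:353]
B=cv2.resize(b[140:440,180:600],(345,246)); 
out=np.zeros((600,798,3),np.uint8); out[:A.shape[0],:A.shape[1]]=A[:,:798]; out[354:600,:345]=B
C=b[140:440,180:600]; out[354:600,350:798]=cv2.resize(C[10:120,30:230],(448,246),interpolation=cv2.INTER_CUBIC)
cv2.imwrite("pics/final.png",out)
E
```

```text
ee_rot: [-2.123, -2.316, 0.002]
force: [-0.2, -0.3, -0.5]
gripper_width: 0.748
gripper_force: 0.0
clock: 33.3
ee_pos: [0.502, 0.3972, 0.1932]
clock: 33.72
ee_pos: [0.4277, 0.5428, 0.1907]
clock: 34.13
ee_pos: [0.4287, 0.5545, 0.1905]
```

View pics/final.png

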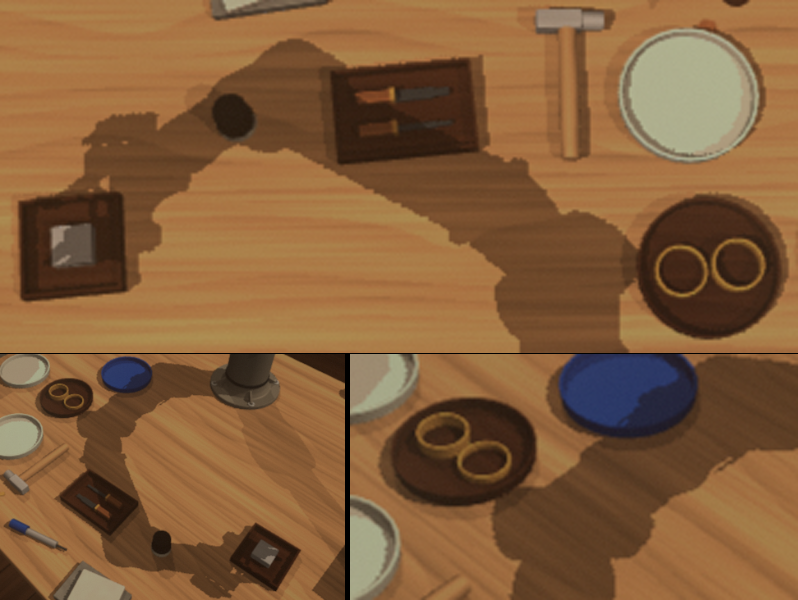

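The final views show both files parallel in the oblong tray, both bangles flat and side by side in the dark dish, and the block flat in its tray. The jar and hammer are untouched and the arm is clear.

```bash
python3 -c "
from cell import bot
print(bot.hand_in())"
```

```text
the job is handed in; nothing more can be done
None
```

I placed both files in the oblong tray, both bangles in the dark round dish and the block in the square tray, in that order, left the jar and hammer alone, and handed the job in at about 34 s on the robot's clock.

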